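Ready the inspection lamp and refill the film-tin tray

ROBOT

A 6-joint arm with a two-finger parallel gripper is mounted at the origin on the work surface. World frame = base frame: x ahead of the robot, y to its left, z up, the work surface at z = 0. Lengths are in mm, angles in rad, forces in N, time in s.
With the tool pointing down it reaches from about 350 to 975 mm from the base axis. Payload 7.1 kg.
Tool frame: the origin (TCP) lies between the finger pads, 19 mm behind the fingertips; this is the grasp point; z points along the fingers, y is the line along which they close (so a half turn about z gives the same grasp; the last joint's range is limited). The gripper opens to 88 mm and grips with 3 to 60 N. Pads are 20 mm wide; open, the fingers measure 115 mm over their backs; the gripper's body (75 mm by 178 mm) begins 61 mm behind the grasp point.
Start: joints at [-1.228, 0.423, 1.63, -0, 1.089, -0.019], TCP at [221.24, -584.515, 241.375] pointing down, gripper open.
Joint ranges: [-3, 3], [-0.9, 2.11], [0.09, 2.58], [-1.31, 4.45], [0.11, 2.69], [-2.54, 2.54]. Speed limits (rad/s): [2.39, 2.39, 3.01, 3.14, 3.14, 3.14].

INTERFACE

Orientations are given as a rotation vector (axis times angle).
In Python, from workcell import ctrl gives the robot as it stands.
- The arm moves only by the shell command python3 -m pendant 'ROWS'. ROWS is a JSON object of lists of equal length, an entry for each row: "grip": the opening, from -1 (shut) to 1 (fully open); "linear": the shift along the tool's x, y, z in mm, a list of three; "angular": the turn, a rotation vector about the tool's x, y, z in rad, a list of three. In form: {"grip": [grip, ...], "linear": [[tx, ty, tz], ...], "angular": [[ax, ay, az], ...]}. A call has 1 to 12 rows; each row shifts and turns the commanded pose from where the row before left it, along the tool's axes as they then stand; what a row does not reach is not made up. A row lasts 1/12 s, in which the tool goes at most 41.7 mm and 7.16 degrees, less where a joint would pass 70% of its speed; a pose out of reach is approached as far as the arm can. A call with a gripper value outside its range is refused whole. The fingers move at their own pace and stop on an object; the grip force is fixed at half the most. Time passes only in rows, so rows that do not move let the fingers close. It gives the time, the measured TCP pose, the force, the opening and the grip force at its end, in the units of the state.
- ctrl.get_obs(): the state, without advancing time (a new reading comes with each control period).
- ctrl.get_image(name): name is "side" or "top" or "wrist"; returns the picture (480x640x3 uint8, red, green, blue); there is no depth.
- ctrl.camera_params(name): a dict with "vfov" (degrees; the focal length in pixels is half the picture's height over the tangent of half this angle, whatever the lens; pixels are square), "cx", "cy" (the principal point, pixels), "R" (3x3) and "t" (3): a world point X has camera coordinates R X + t; the wrist camera has in their place "T_tool_cam" (4x4, takes a point from camera to tool coordinates, whose origin is the TCP and whose axes are the flange's). Camera axes: x right, y down, z forward; pixel columns grow to the right and rows downward; lengths in mm; the calibration is good to about 2 mm. The wrist camera is an equidistant fisheye: a pixel r from the principal point sees the ray r / f radians off the axis. A picture is of the moment at which its call begins: read the wrist's pose just before it. camera_params takes no time and is no camera call.
- ctrl.close_job(): hands the job in; it is judged then, once.
The state is a dict: "t": time; "qpos": joint angles; "qvel": joint speeds; "joint_torque": joint torques, N m; "ee_pos": TCP position; "orientation": TCP orientation; "ft_force": force on the tool from outside, world axes, zero at the start; "moment": the same for the moment, N m; "width": finger opening in mm; "grasp_force": force on a finger pad.
Only numpy, scipy, OpenCV 4.12 (cv2) and the standard library are available. Lean on these libraries where they do the work, as an engineer would, in place of code of your own. Each camera call takes 0.05 s, during which the arm holds its last target. There are 200 camera calls.

TASK

Get the station ready for the rust check: turn the click-stop brightness sleeve on the back of the leaning inspection lamp until 7 is clicked in at the index line, and stand the two small film tins that are out on the table back in the tray, upright, one in each empty cell (a round paper out-slip lies on its floor). Set the tins down instead of dropping them, keep them upright on the way, and leave the tins already in the tray, the carton, the loupe and the film core where they are.

Things in the scene. Friction and masses are not known exactly. Their poses are not given: they have to be found in the camera images.
- sleeve (a joint): angle (rad) of the lamp's brightness sleeve, numbered 1 to 9, 20 degrees (0.3491 rad) apart: 0 at 1, 2.094 at 7, 2.793 at 9, stops just past 1 and 9. It grows when turned clockwise as seen by someone looking at its free rear end. A sprung ball clicks it into each number: about 0.06 N m takes it past a click; let go, it snaps to the nearest number
- sleeve_grip (a point): point on the sleeve's axis, 11 mm in from its free rear end: a good place for the TCP. z runs along the axis, out of the rear end, leaning 0.65 rad from vertical; x, y turn with the sleeve. Knurled black grip: diameter 42, length 36. 25 mm in front of this point begins its numbered skirt, diameter 62, then the lamp's fixed rim, diameter 72, with a white index line on its upper side
- lamp: inspection lamp, fixed: round foot (diameter 120, height 18), post of diameter 14, dark barrel (diameter 56 to 72) leaning 0.65 rad, lens end low, towards the tray. Origin at the centre of the foot's underside; the sleeve end leans to its own +x. Grip point 11 mm to the +x side of the post, height 252; lens end reaches 105 mm to the -x side, heights 113 to 155
- tray: wooden tray, fixed to the table, 144 (own x) by 214 (own y), rim 34 high, floor 4 thick, walls and dividers 4 thick, dividers 30 high; 2 by 3 cells of 66 by 66, centred at x = -35 or 35 and y = -70, 0 or 70. Origin under its centre on the table, z up
- slip1: round paper out-slip of diameter 34, stuck to the floor at the centre of an empty cell; origin at its centre, level with the cell floor
- slip2: the other out-slip, in the other empty cell
- tin1: one of the two tins to put back; aluminium film tin like the others, upright cylinder of diameter 42 and height 56, about 120 g, small paper label on its lid; origin at the centre of its underside, z up
- tin2: the other tin to put back; aluminium film tin like the others, upright cylinder of diameter 42 and height 56, about 120 g, small paper label on its lid; origin at the centre of its underside, z up
- stored1: tin already standing in a tray cell, loose; same shape and size as the tins to put back, origin at the centre of its underside
- stored2: tin already standing in a tray cell, loose; same shape and size as the tins to put back, origin at the centre of its underside
- stored3: tin already standing in a tray cell, loose; same shape and size as the tins to put back, origin at the centre of its underside
- stored4: tin already standing in a tray cell, loose; same shape and size as the tins to put back, origin at the centre of its underside
- carton: bystander, loose: pale blue-grey card box 60 (x) by 50 (y) by 78 high; origin at the centre of its underside
- loupe: bystander, loose: desk loupe, black and clear upright cylinder of diameter 50 and height 52; origin at the centre of its underside
- core: bystander, loose: white plastic film core, ring of outer diameter 50, hole 25, height 35, lying flat; origin at the centre of its underside
- reels: bystander, fixed: two large film tins stacked, diameter 104 (the upper one 4 mm off towards its +x), 103 high; origin at the centre of its underside
Mind the look-alikes: they are no part of the job. Leave any green, orange or yellow look-alike of the tin1 alone.

How it is judged:
By the outcome, as a careful person would: the job done as asked, in the order asked, and still so for the second after the job is handed in, with the robot touching nothing.
It also fails if it takes over 67 s, if anything falls off the work surface, if the arm or the gripper's body presses on something with over 40 N, if the wrist force passes 120 N, or if a joint passes its speed limit or range.

## Working session

There is one attempt and no reset: what is moved stays moved. The work goes in short steps, Python scripts to look and compute and a shell command to move; the robot and the scene stay as the last step left them, time stands still between calls to the robot, and variables do not carry over. Pictures are saved under pics/ and viewed, at most 13 in all, crops included, and the job is handed in when it is done.

```bash
mkdir -p pics; ls; python3 - <<'E'
from workcell import ctrl
import cv2,json
for n in ["top","side","wrist"]:
    o=ctrl.get_obs()
    im=ctrl.get_image(n); cv2.imwrite(f"pics/{n}0.png",im[:,:,::-1])
    print(n,ctrl.camera_params(n))
print(o)
E
```

```text
pics
top {'vfov': 48.43710149463557, 'cx': 326.2122040342527, 'cy': 245.70393996118247, 'R': array([[-0.05657865, -0.99839053, -0.00389964],
       [-0.97525595,  0.05610287, -0.21384176],
       [ 0.21371637, -0.00829573, -0.97686053]]), 't': array([   9.03376757,  536.52532826, 1100.12804434])}
side {'vfov': 57.08687341587784, 'cx': 324.86883606741935, 'cy': 237.09942460573325, 'R': array([[-0.99800147, -0.06137097, -0.01505538],
       [-0.02662767,  0.62450098, -0.78056998],
       [ 0.05730643, -0.7786091 , -0.62488706]]), 't': array([509.36480952, 170.89711253, 972.72505753])}
wrist {'vfov': 65.70646984690485, 'cx': 324.41818565122776, 'cy': 241.54525465109077, 'T_tool_cam': array([[-1.01548868e-03, -9.65362233e-01, -2.60911340e-01,
         7.08216545e+01],
       [ 9.99999079e-01, -1.21519857e-03,  6.04109635e-04,
        -1.51164973e-01],
       [-9.00243713e-04, -2.60910486e-01,  9.65362578e-01,
        -1.43551353e+02],
       [ 0.00000000e+00,  0.00000000e+00,  0.00000000e+00,
         1.00000000e+00]])}
{'t': 0.1, 'qpos': array([-1.22801987e+00,  4.23766566e-01,  1.63057147e+00,  2.59616103e-05,
        1.08859851e+00, -1.90020662e-02]), 'qvel': array([-1.01482492e-03, -1.95128918e-04, -3.07583545e-03,  1.21551473e-03,
        3.84334436e-05,  3.06795610e-04]), 'joint_torque': array([-9.74571522e-04, -5.45614600e+01, -2.74325430e+01,  6.45045494e-02,
        1.88511098e-02, -5.42910186e-05]), 'ee_pos': array([ 221.08731308, -584.10280021,  240.69461798]), 'orientation': array([-3.08902981e+00, -5.64928439e-01,  3.04474949e-04]), 'ft_force': array([-0.09154055,  0.59298388,  1.31054082]), 'moment': array([-0.02979285, -0.01963039, -0.00140358]), 'grasp_force': 0.0, 'width': 87.9286973961214}
```

View pics/top0.png

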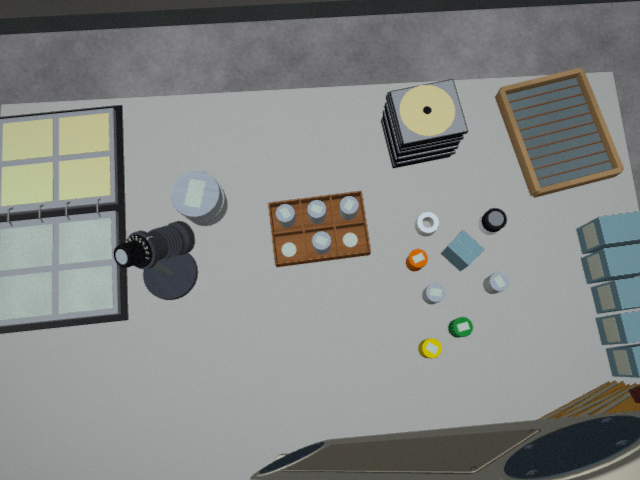

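View pics/side0.png

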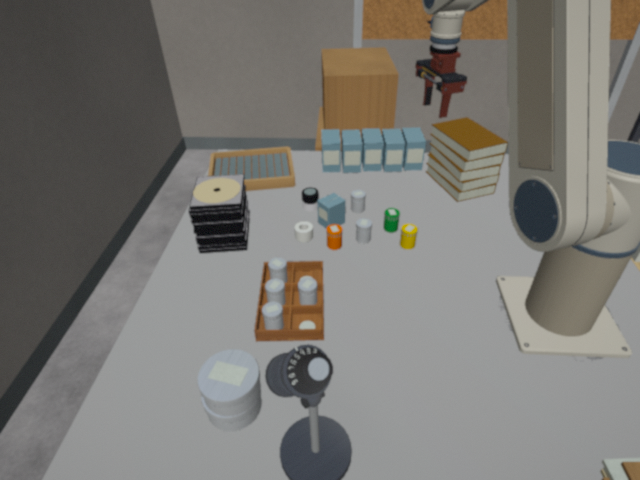

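The top view shows, as tin look-alikes, orange (417,259), green (461,327) and yellow (431,348). The bare aluminium tins are at (433,293) and (498,282), and the loupe is at (494,219). The four stored tins are in the tray, with slips at (289,249) and (350,240). The lamp sleeve's end is at (122,257). The side view shows the same layout, with the sleeve end at (318,369). I choose the two aluminium tins and will check them in a crop.

```bash
cat > h.py <<'E'
import numpy as np, cv2
from workcell import ctrl
from scipy.spatial.transform import Rotation as Rot
def proj(n,X):
    p=ctrl.camera_params(n); f=240/np.tan(np.radians(p['vfov']/2))
    c=np.asarray(X,float)@p['R'].T+p['t']; return c[...,:2]/c[...,2:]*f+[p['cx'],p['cy']]
def ray(n,uv):
    p=ctrl.camera_params(n); f=240/np.tan(np.radians(p['vfov']/2))
    d=p['R'].T@np.array([(uv[0]-p['cx'])/f,(uv[1]-p['cy'])/f,1]); return -p['R'].T@p['t'],d/np.linalg.norm(d)
def onz(n,uv,z):
    o,d=ray(n,uv); return o+d*(z-o[2])/d[2]
def wray(uv,pos,rv):
    p=ctrl.camera_params('wrist'); f=240/np.tan(np.radians(p['vfov']/2)); T=p['T_tool_cam']
    v=np.array([uv[0]-p['cx'],uv[1]-p['cy']]); r=np.linalg.norm(v); a=r/f
    d=np.array([*(np.sin(a)*v/max(r,1e-9)),np.cos(a)]); R=Rot.from_rotvec(rv).as_matrix()
    return R@T[:3,3]+pos, R@T[:3,:3]@d
def wproj(X,pos,rv):
    p=ctrl.camera_params('wrist'); f=240/np.tan(np.radians(p['vfov']/2)); T=p['T_tool_cam']
    R=Rot.from_rotvec(rv).as_matrix(); x=(np.asarray(X,float)-pos)@R; c=(x-T[:3,3])@T[:3,:3]
    r=np.linalg.norm(c[...,:2],axis=-1,keepdims=True); a=np.arctan2(r,c[...,2:])
    return c[...,:2]/r*a*f+[p['cx'],p['cy']]
def won(uv,z,pos,rv):
    o,d=wray(uv,pos,rv); return o+d*(z-o[2])/d[2]
E
python3 - <<'E'
from h import *
t=cv2.imread('pics/top0.png'); s=cv2.imread('pics/side0.png')
C=np.zeros((600,800,3),np.uint8)
def put(im,x,y,w,h,k,X,Y): C[Y:Y+h*k,X:X+w*k]=cv2.resize(im[y:y+h,x:x+w],None,fx=k,fy=k,interpolation=cv2.INTER_CUBIC)
put(t,110,210,100,100,4,0,0); put(t,405,240,110,100,3,0,400-100) if 0 else put(t,260,185,120,90,3,400,0)
put(t,405,240,110,66,4,360,270) ; put(s,265,330,60,66,3,0,400); put(s,325,190,50,60,3,180,400)
cv2.imwrite('pics/c1.png',C)
for n,uv,z in [('tinA',(433,292),56),('tinB',(498,281),56),('slip1',(289,249),4),('slip2',(350,240),4),('tl',(268,200),34),('tr',(362,193),34),('bl',(275,266),34),('br',(370,256),34),('foot',(171,276),18)]: print(n,onz('top',uv,z).round())
for n,uv,z in [('tinA',(364,225),56),('tinB',(358,195),56),('slip2',(308,326),4),('foot',(316,450),18),('reels',(230,374),103)]: print('side',n,onz('side',uv,z).round())
# grip point triangulated: rear end centre
a,d=ray('top',(122,257)); b,e=ray('side',(318,369))
A=np.stack([d,-e],1); k=np.linalg.lstsq(A,b-a,rcond=None)[0]; print(a+d*k[0],b+e*k[1])
E
```

```text
tinA [ 423. -243.   56.]
tinB [ 438. -384.   56.]
slip1 [545.  63.   4.]
slip2 [558. -77.   4.]
tl [655. 104.  34.]
tr [ 659. -110.   34.]
bl [502.  93.  34.]
br [ 513. -117.   34.]
foot [496. 326.  18.]
side tinA [ 422. -236.   56.]
side tinB [ 438. -377.   56.]
side slip2 [543.  62.   4.]
side foot [504. 334.  18.]
side reels [654. 254. 103.]
[492.68109189 344.38850608 258.31768297] [494.23347234 344.18058844 258.57828411]
```

View pics/c1.png

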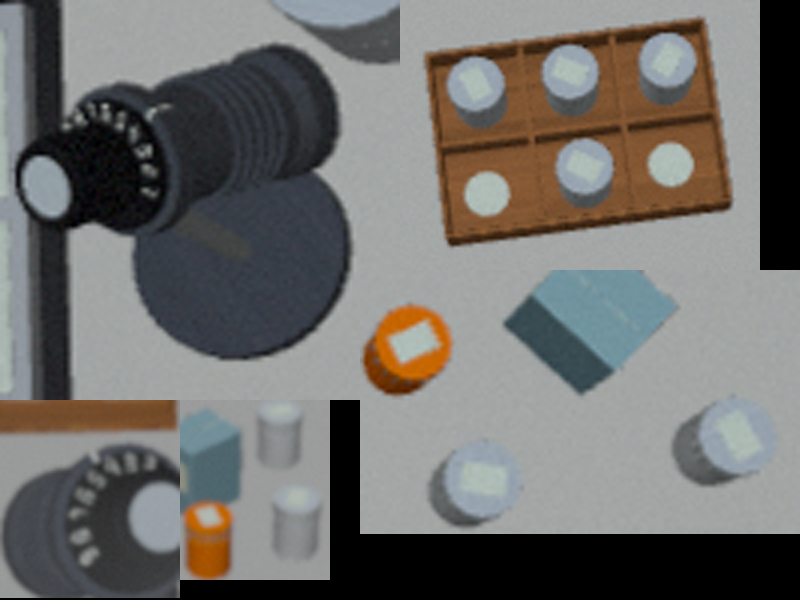

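Both chosen tins are bare aluminium with paper labels, with lids at about (435,293) and (499.5,281.5) in the top image. The two slips sit in the empty cells at about (289,249) and (350,240). The numbered skirt and index line are visible but too coarse to read, so I'll get the lamp axis and then look at it with the wrist camera.

```bash
python3 - <<'E'
from h import *
from scipy.optimize import least_squares
L=onz('top',(182,238),134); L2=onz('side',(278,376),134); print(L,L2)
def lamp(p):
    x,y,a=p; h=np.array([np.cos(a),np.sin(a),0]); F=np.array([x,y,0]); Z=np.array([0,0,1.])
    return F,h,F+h*17.7+Z*260.8, F-h*76+Z*134, F+Z*18
def res(p):
    F,h,e,l,f=lamp(p)
    return np.r_[proj('top',e)-(121.75,256.75),proj('side',e)-(318,369.5),0.3*(proj('top',l)-(182,238)),0.3*(proj('side',l)-(278,376)),.5*(proj('top',f)-(171,276)),.5*(proj('side',f)-(316,450))]
s=least_squares(res,[500,330,2]); print(s.x,s.fun.round(1))
F,h,e,l,f=lamp(s.x); a=np.sin(.65)*h+np.cos(.65)*np.array([0,0,1]); g=e-11*a; print('grip',g,'axis',a)
u=-np.cos(.65)*h+np.sin(.65)*np.array([0,0,1])
o=ctrl.get_obs(); Rc=Rot.from_rotvec(o['orientation']); 
for roll in (0,np.pi/2,np.pi,-np.pi/2):
    x=np.cos(roll)*u+np.sin(roll)*np.cross(-a,u); Rt=Rot.from_matrix(np.stack([x,np.cross(-a,x),-a],1))
    print(roll,(Rc.inv()*Rt).as_rotvec(), Rt.as_rotvec())
print('shift tool', Rc.inv().apply(g+a*150-o['ee_pos']))
E
```

```text
[552.40748311 270.95940938 134.        ] [566.7852686  274.69198837 134.        ]
[505.33480392 332.20377497   2.32015308] [-0.7 -0.3  0.6 -0.8 -0.8 -0.6  1.8  0.4 -1.3 -2.  -0.3 -0.7]
grip [497.81270048 340.28861845 252.04307822] axis [-0.41223359  0.44307342  0.7960838 ]
0 [-0.38491259  0.57200663  1.13900131] [ 2.52802321 -1.10092182  0.85181175]
1.5707963267948966 [0.17317737 0.88574043 2.62360643] [-1.01526473  2.58169456 -0.86989619]
3.141592653589793 [-0.63388562 -0.42655197 -1.87885082] [ 1.00801088  2.3146738  -0.339647  ]
-1.5707963267948966 [-0.64289225  0.12569641 -0.37383533] [2.34432413 0.92191758 0.31063806]
shift tool [ 551.70116343 -850.83651481 -129.64875645]
```

```bash
python3 -m pendant '{"grip":[1,1,1,1,1,1,1,1,1,1,1,1],"linear":[[24,-28,-8],[24,-28,-8],[24,-28,-8],[24,-28,-8],[24,-28,-8],[24,-28,-8],[24,-28,-8],[24,-28,-8],[24,-28,-8],[24,-28,-8],[24,-28,-8],[24,-28,-8]],"angular":[[0,0,0],[0,0,0],[0,0,0],[0,0,0],[0,0,0],[0,0,0],[0,0,0],[0,0,0],[0,0,0],[0,0,0],[0,0,0],[0,0,0]]}' && python3 -m pendant '{"grip":[1,1,1,1,1,1,1,1,1,1,1,1],"linear":[[20,-36,-2],[20,-36,-2],[20,-36,-2],[20,-36,-2],[20,-36,-2],[20,-36,-2],[20,-36,-2],[20,-36,-2],[20,-36,-2],[20,-36,-2],[20,-36,-2],[20,-36,-2]],"angular":[[0,0,0],[0,0,0],[0,0,0],[0,0,0],[0,0,0],[0,0,0],[0,0,0],[0,0,0],[0,0,0],[0,0,0],[0,0,0],[0,0,0]]}'
cat > go.py <<'E'
from h import *
def plan(pos,Rt,o=None):
    o=o or ctrl.get_obs(); Rc=Rot.from_rotvec(o['orientation'])
    print('t',o['t'],'q',o['qpos'].round(2),'pos',o['ee_pos'].round(1))
    print(' shift first, tool axes',Rc.inv().apply(pos-o['ee_pos']).round(1),' then rotvec',(Rc.inv()*Rt).as_rotvec().round(3),' shift after rot',Rt.inv().apply(pos-o['ee_pos']).round(1))
G=np.array([497.8,340.3,252.0]); A=np.array([-.4122,.4431,.7961]); H=np.array([A[0],A[1],0])/np.hypot(A[0],A[1])
U=-np.cos(.65)*H+np.sin(.65)*np.array([0,0,1])
def sleeveR(roll):
    x=np.cos(roll)*U+np.sin(roll)*np.cross(-A,U); x/=np.linalg.norm(x); return Rot.from_matrix(np.stack([x,np.cross(-A,x),-A],1))
E
python3 - <<'E'
from go import *
plan(G+150*A,sleeveR(-np.pi/2)); plan(G+150*A,sleeveR(-1))
E
```

```text
t: 1.15
ee_pos: [371.7, -166.6, 337.8]
orientation: [3.09, 0.565, 0.0]
ft_force: [1.1, -0.7, -0.9]
width: 87.8
grasp_force: 0.0
t: 2.15
ee_pos: [442.8, 322.8, 361.3]
orientation: [3.09, 0.566, -0.0]
ft_force: [-0.1, -1.0, 0.1]
width: 88.2
grasp_force: 0.0
t 2.15 q [ 0.61  0.19  1.67 -0.    1.28  1.82] pos [442.8 322.8 361.3]
 shift first, tool axes [ 23.4 -80.9 -10.2]  then rotvec [-0.642  0.126 -0.373]  shift after rot [ 52.2 -46.5 -48.1]
t 2.15 q [ 0.61  0.19  1.67 -0.    1.28  1.82] pos [442.8 322.8 361.3]
 shift first, tool axes [ 23.4 -80.9 -10.2]  then rotvec [-0.577  0.3    0.177]  shift after rot [ 18.8 -67.3 -48.1]
```

```bash
python3 -m pendant '{"grip":[1,1,1,1,1,1,1,1,1,1],"linear":[[8,-27,-4],[8,-27,-3],[7,-27,-3],[0,0,0],[0,0,0],[0,0,0],[0,0,0],[0,0,0],[0,0,0],[0,0,0]],"angular":[[0,0,0],[0,0,0],[0,0,0],[-0.096,0.05,0.03],[-0.096,0.05,0.03],[-0.096,0.05,0.03],[-0.096,0.05,0.03],[-0.096,0.05,0.03],[-0.096,0.05,0.03],[0,0,0]]}'
python3 - <<'E'
from go import *
o=ctrl.get_obs(); im=ctrl.get_image('wrist'); plan(G+150*A,sleeveR(-1),o)
cv2.imwrite('pics/w1.png',im[:,:,::-1]); p,r=o['ee_pos'],o['orientation']
np.save('w1.npy',np.r_[p,r])
print('grip,end,skirt proj',wproj(np.array([G,G+11*A,G-25*A]),p,r).round(1))
E
```

```text
t: 2.98
ee_pos: [439.1, 404.6, 373.4]
orientation: [2.564, 0.247, 0.521]
ft_force: [-0.9, 0.2, -0.3]
width: 87.6
grasp_force: 0.0
t 2.9833 q [ 1.01  0.35  1.57 -0.63  1.45  2.54] pos [439.1 404.6 373.4]
 shift first, tool axes [-2.9 -3.1 -0.7]  then rotvec [-0.     0.005  0.015]  shift after rot [-2.9 -3.  -0.7]
grip,end,skirt proj [[320.2 234.2]
 [320.1 237.6]
 [320.5 227.1]]
```

View pics/w1.png

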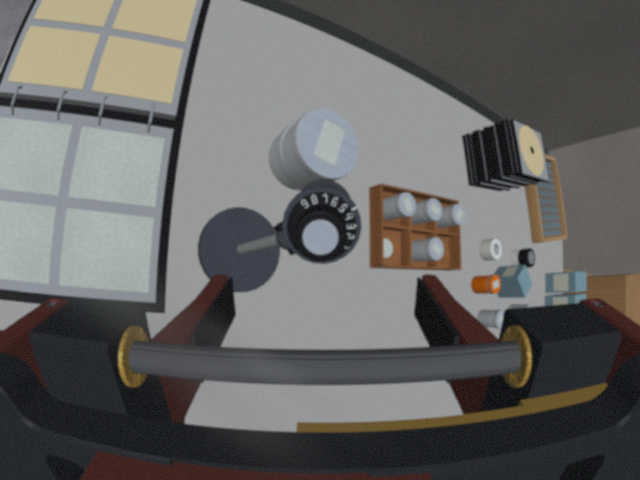

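The wrist view shows the sleeve's rear end at about (320,237), as predicted (320,237.6), with numbers running clockwise 9,8,7,6,5… from (305,203). I'll crop it to read the index.

```bash
python3 - <<'E'
from go import *
im=cv2.imread('pics/w1.png'); o=np.load('w1.npy'); p,r=o[:3],o[3:]
k=6; c=cv2.resize(im[170:270,265:375],None,fx=k,fy=k,interpolation=cv2.INTER_CUBIC)
c=cv2.convertScaleAbs(c,alpha=1.6,beta=10)
X=G-30*A+36*U; uv=(wproj(X,p,r)-[265,170])*k; print('index expected in crop',uv)
cv2.imwrite('pics/w1c.png',c)
E
```

```text
index expected in crop [541.14407818 209.29205443]
```

View pics/w1c.png

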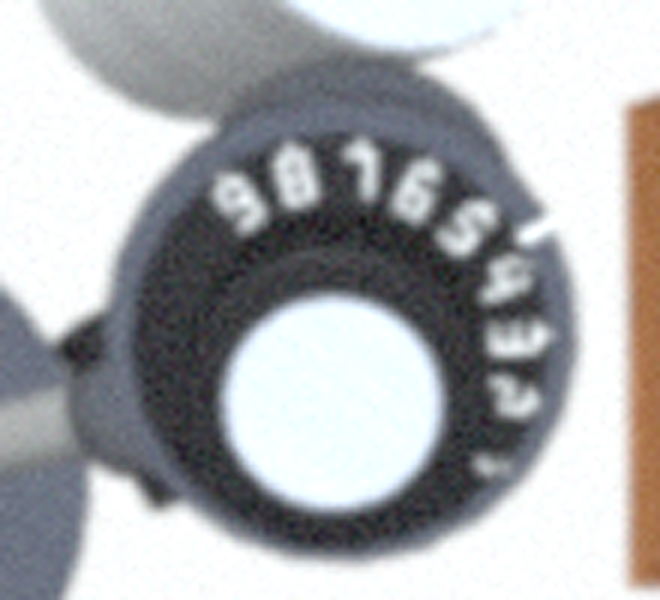

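The crop shows the index line at crop (538,228), with 4 at (505,278) and 5 at (468,225) either side of it. I'll compute the true angles about the axis.

```bash
python3 - <<'E'
from go import *
o=np.load('w1.npy'); p,r=o[:3],o[3:]; V=np.cross(-A,U)
for n,uv in dict(idx=(538,228),n9=(240,203),n8=(297,176),n7=(360,172),n6=(412,190),n5=(468,225),n4=(505,278),n3=(518,338),n2=(512,397),n1=(492,464)).items():
    q,d=wray(np.array(uv)/6+[265,170],p,r); out=[]
    for dep in (22,25,30,36):
        P=G-dep*A; X=q+d*((P-q)@A)/(d@A)-P; out+= [round(np.degrees(np.arctan2(X@V,X@U)),1), round(np.linalg.norm(X),1)]
    print(n,out)
E
```

```text
idx [np.float64(1.0), np.float64(34.4), np.float64(2.0), np.float64(34.3), np.float64(3.6), np.float64(34.2), np.float64(5.6), np.float64(34.2)]
n9 [np.float64(-90.0), np.float64(25.1), np.float64(-90.9), np.float64(24.7), np.float64(-92.5), np.float64(24.1), np.float64(-94.5), np.float64(23.5)]
n8 [np.float64(-69.5), np.float64(25.7), np.float64(-69.8), np.float64(25.2), np.float64(-70.5), np.float64(24.5), np.float64(-71.4), np.float64(23.6)]
n7 [np.float64(-49.4), np.float64(26.0), np.float64(-49.3), np.float64(25.6), np.float64(-48.9), np.float64(24.8), np.float64(-48.6), np.float64(23.9)]
n6 [np.float64(-32.0), np.float64(25.8), np.float64(-31.3), np.float64(25.4), np.float64(-30.2), np.float64(24.7), np.float64(-28.8), np.float64(23.9)]
n5 [np.float64(-11.1), np.float64(26.5), np.float64(-10.0), np.float64(26.3), np.float64(-8.1), np.float64(25.9), np.float64(-5.8), np.float64(25.4)]
n4 [np.float64(9.3), np.float64(26.9), np.float64(10.7), np.float64(26.9), np.float64(13.0), np.float64(26.8), np.float64(15.8), np.float64(26.9)]
n3 [np.float64(28.8), np.float64(26.9), np.float64(30.3), np.float64(27.1), np.float64(32.8), np.float64(27.5), np.float64(35.6), np.float64(28.0)]
n2 [np.float64(47.7), np.float64(27.2), np.float64(49.2), np.float64(27.6), np.float64(51.4), np.float64(28.4), np.float64(54.0), np.float64(29.3)]
n1 [np.float64(68.9), np.float64(29.3), np.float64(70.0), np.float64(29.9), np.float64(71.7), np.float64(31.1), np.float64(73.7), np.float64(32.6)]
```

4 sits at the index: the index rim is deeper than the digits, and that parallax accounts for the offset (5 is about 16° away). I need +60° clockwise. I'll pre-rotate by −1.2 rad, advance along the axis and grip.

```bash
python3 -m pendant '{"grip":[1,1,1,1,1,1,1,1,1,1,1],"linear":[[-3,-3,0],[0,0,8],[0,0,8],[0,0,8],[0,0,8],[0,0,8],[0,0,8],[0,0,8],[0,0,8],[0,0,8],[0,0,0]],"angular":[[0,0,0],[0,0,-0.12],[0,0,-0.12],[0,0,-0.12],[0,0,-0.12],[0,0,-0.12],[0,0,-0.12],[0,0,-0.12],[0,0,-0.12],[0,0,-0.12],[0,0,-0.12]]}'
python3 - <<'E'
from go import *
plan(G,sleeveR(-2.2)); 
E
```

```text
t: 3.95
ee_pos: [468.6, 371.5, 315.7]
orientation: [1.924, 1.601, 0.038]
ft_force: [0.1, 0.6, -0.4]
width: 88.2
grasp_force: 0.0
t 3.95 q [ 0.94  0.38  1.65 -0.65  1.32  1.36] pos [468.6 371.5 315.7]
 shift first, tool axes [ 2.7 -2.6 76.6]  then rotvec [-0.012 -0.002  0.012]  shift after rot [ 2.8 -3.6 76.6]
```

```bash
python3 -m pendant '{"grip":[1,1,1,1,1,1,1,-1,-1,-1,-1,-1],"linear":[[1,-1,12],[1,-1,12],[1,-1,12],[0,0,12],[0,0,12],[0,0,10],[0,0,6],[0,0,0],[0,0,0],[0,0,0],[0,0,0],[0,0,0]],"angular":[[-0.012,0,0],[0,0,0],[0,0,0],[0,0,0],[0,0,0],[0,0,0],[0,0,0],[0,0,0],[0,0,0],[0,0,0],[0,0,0],[0,0,0]]}'
python3 - <<'E'
from go import *
plan(G,sleeveR(-2.2)); 
E
```

```text
t: 4.95
ee_pos: [497.6, 343.1, 253.8]
orientation: [1.914, 1.595, 0.052]
ft_force: [-0.5, 0.1, -0.3]
width: 57.9
grasp_force: 0.0
t 4.95 q [ 0.88  0.45  1.71 -0.71  1.18  1.41] pos [497.6 343.1 253.8]
 shift first, tool axes [-1.8 -0.6  2.7]  then rotvec [ 0.004 -0.003  0.009]  shift after rot [-1.8 -0.5  2.7]
```

```bash
python3 -m pendant '{"grip":[-1,-1,-1,-1,-1],"linear":[[-1,0,2],[0,0,0],[0,0,0],[0,0,0],[0,0,0]],"angular":[[0,0,0],[0,0,0],[0,0,0],[0,0,0],[0,0,0]]}'
```

```text
t: 5.37
ee_pos: [498.2, 340.7, 252.2]
orientation: [1.914, 1.594, 0.051]
ft_force: [0.6, -0.8, 1.0]
width: 41.6
grasp_force: 29.9
```

```bash
python3 -m pendant '{"grip":[-1,-1,-1,-1,-1,-1,-1,-1,-1,-1,-1,-1],"linear":[[0,0,0],[0,0,0],[0,0,0],[0,0,0],[0,0,0],[0,0,0],[0,0,0],[0,0,0],[0,0,0],[0,0,0],[0,0,0],[0,0,0]],"angular":[[0,0,0.1],[0,0,0.1],[0,0,0.1],[0,0,0.1],[0,0,0.1],[0,0,0.1],[0,0,0.1],[0,0,0.1],[0,0,0.1],[0,0,0.1],[0,0,0.06],[0,0,0]]}'
python3 - <<'E'
from go import *
plan(G,sleeveR(-1.2)); print(ctrl.get_obs()['moment'])
E
```

```text
t: 6.37
ee_pos: [498.3, 340.4, 252.7]
orientation: [2.523, 0.416, 0.482]
ft_force: [0.0, -1.7, 4.6]
width: 41.5
grasp_force: 30.0
t 6.3667 q [ 0.87  0.45  1.72 -0.71  1.17  2.47] pos [498.3 340.4 252.7]
 shift first, tool axes [-0.7 -0.4  0.4]  then rotvec [ 0.001 -0.004 -0.053]  shift after rot [-0.7 -0.4  0.4]
[-1.04582753 -0.29579911 -0.33252039]
```

Turned 1.06 rad with the grip held. I'll open, back off and look.

```bash
python3 -m pendant '{"grip":[1,1,1,1,1,1,1,1,1,1,1,1],"linear":[[0,0,0],[0,0,0],[0,0,0],[0,0,0],[0,0,-12],[0,0,-22],[0,0,-24],[0,0,-24],[0,0,-24],[0,0,-24],[0,0,-20],[0,0,0]],"angular":[[0,0,0],[0,0,0],[0,0,0],[0,0,0],[0,0,0],[0,0,0],[0,0,0],[0,0,0],[0,0,0],[0,0,0],[0,0,0],[0,0,0]]}'
python3 - <<'E'
from go import *
o=ctrl.get_obs(); im=ctrl.get_image('wrist')[:,:,::-1]; p,r=o['ee_pos'],o['orientation']
c0=wproj(G-25*A,p,r).astype(int); x,y=c0[0]-55,c0[1]-50; k=6
c=cv2.convertScaleAbs(cv2.resize(im[y:y+100,x:x+110].copy(),None,fx=k,fy=k,interpolation=cv2.INTER_CUBIC),alpha=1.6,beta=10)
cv2.imwrite('pics/w2.png',im); cv2.imwrite('pics/w2c.png',c); print(x,y,o['qpos'].round(2),p)
# also: where tins lie in the top view, refined by lid circle; plan next
E
```

```text
t: 7.37
ee_pos: [435.2, 409.9, 375.4]
orientation: [2.529, 0.421, 0.488]
ft_force: [0.7, -0.1, -0.2]
width: 87.9
grasp_force: 0.0
270 176 [ 1.02  0.34  1.57 -0.63  1.45  2.41] [435.2288612  409.85882481 375.43217445]
```

View pics/w2c.png

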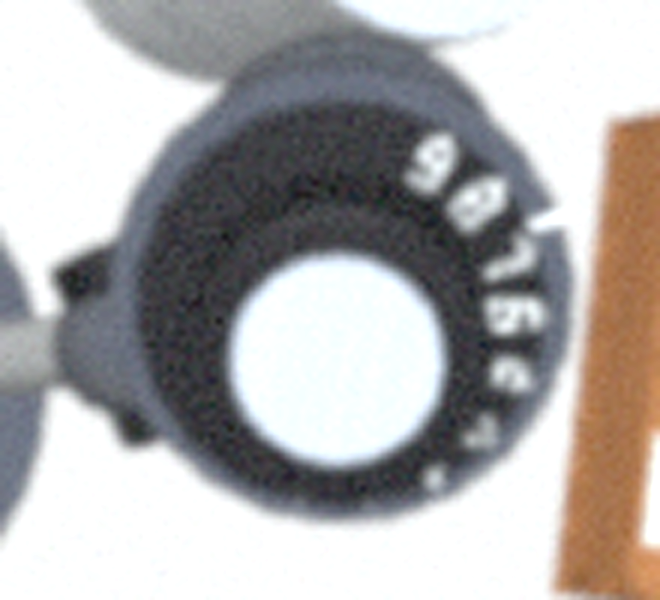

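The view shows 7 at crop (508,252) beside the index at (542,218), with the same offset that 4 had. I'll double-check from the side camera once the arm is out of the way, before touching a tin. Next I compute the move back to tool-down and the refined object positions.

```bash
cat >> go.py <<'E'
def downR(az): return Rot.from_matrix(np.array([[np.cos(az),np.sin(az),0],[np.sin(az),-np.cos(az),0],[0,0,-1]]))
E
python3 - <<'E'
from go import *
for n,uv,z in [('tinA',(435.3,292.8),56),('tinB',(499.5,281.5),56),('orange',(419,257),56),('green',(462,326),56),('carton',(467,245),78),('slip1',(289,249.3),4),('slip2',(350.2,239.8),4),('midstored',(454.5/1,0),60)]:
    if n=='midstored': uv=(260+(584-400)/3,185+165/3)
    print(n,onz('top',uv,z).round(1))
for n,uv in [('s1',(476,84)),('s2',(570,72)),('s3',(667,60))]: print(n,onz('top',(260+(uv[0]-400)/3,185+uv[1]/3),60).round(1))
plan(np.array([430,250,330.]),downR(.36)); plan(np.array([430,250,330.]),downR(.87))
E
```

```text
tinA [ 420.7 -247.9   56. ]
tinB [ 437.  -387.4   56. ]
orange [ 500.1 -220.5   56. ]
green [ 347.6 -296.9   56. ]
carton [ 516.1 -321.    78. ]
slip1 [544.5  62.8   4. ]
slip2 [558.6 -77.4   4. ]
midstored [549.  -11.7  60. ]
s1 [614.3  64.   60. ]
s2 [619.5  -5.3  60. ]
s3 [624.5 -76.9  60. ]
t 7.4167 q [ 1.02  0.35  1.57 -0.63  1.45  2.41] pos [435.5 408.6 373.4]
 shift first, tool axes [-77.  103.9 101.6]  then rotvec [ 0.594 -0.263 -0.029]  shift after rot [-61.  146.5  43.4]
t 7.4167 q [ 1.02  0.35  1.57 -0.63  1.45  2.41] pos [435.5 408.6 373.4]
 shift first, tool axes [-77.  103.9 101.6]  then rotvec [ 0.649 -0.106 -0.521]  shift after rot [-124.7   98.1   43.4]
```

```bash
python3 -m pendant '{"grip":[1,1,1,1,1,1,1,1,1,1,1,1],"linear":[[0,0,0],[0,0,0],[0,0,0],[0,0,0],[0,0,0],[0,0,0],[0,0,0],[-28,23,4],[-28,23,6],[-28,23,8],[-28,23,10],[-28,23,10]],"angular":[[0.093,-0.015,-0.074],[0.093,-0.015,-0.074],[0.093,-0.015,-0.074],[0.093,-0.015,-0.074],[0.093,-0.015,-0.074],[0.093,-0.015,-0.074],[0.093,-0.015,-0.074],[0,0,0],[0,0,0],[0,0,0],[0,0,0],[0,0,0]]}' && python3 -m pendant '{"grip":[1,1,1,1,1,1,1,1,1,1,1,1],"linear":[[-28,23,10],[-28,23,10],[-28,23,10],[-28,23,10],[-28,23,10],[-28,23,10],[-28,23,10],[-28,23,10],[-28,23,10],[-28,23,10],[-28,23,10],[-28,23,10]],"angular":[[0,0,0],[0,0,0],[0,0,0],[0,0,0],[0,0,0],[0,0,0],[0,0,0],[0,0,0],[0,0,0],[0,0,0],[0,0,0],[0,0,0]]}'
python3 - <<'E'
from go import *
plan(np.array([420,-248,200.]),downR(.87))
o=ctrl.get_obs(); w=ctrl.get_image('wrist')[:,:,::-1]; np.save('w3.npy',np.r_[o['ee_pos'],o['orientation']]); cv2.imwrite('pics/w3.png',w)
s=ctrl.get_image('side')[:,:,::-1]; cv2.imwrite('pics/side1.png',s)
k=10; c=[]
for f in ('pics/side0.png','pics/side1.png'):
    im=cv2.imread(f); d=cv2.convertScaleAbs(cv2.resize(im[340:400,285:325+0],None,fx=k,fy=k,interpolation=cv2.INTER_CUBIC),alpha=1.5,beta=20); c.append(d)
V=np.cross(-A,U)
for hyp,col in ((0,(0,255,0)),(10,(0,0,255))):
    for n in range(1,10):
        a=np.radians((7-n)*20+hyp); X=G-26*A+27*(np.cos(a)*U+np.sin(a)*V); uv=(proj('side',X)-[285,340])*k
        cv2.circle(c[1],tuple(int(v) for v in uv),6 if n!=7 else 12,col,2)
for dp in (32,40): cv2.circle(c[1],tuple(int(v) for v in (proj('side',G-dp*A+35*U)-[285,340])*k),6,(255,0,0),2)
cv2.imwrite('pics/side1c.png',np.hstack(c))
E
```

```text
t: 8.42
ee_pos: [431.9, 223.4, 332.0]
orientation: [2.852, 1.317, -0.005]
ft_force: [1.1, 0.5, -0.4]
width: 88.0
grasp_force: 0.0
t: 9.42
ee_pos: [423.4, -210.9, 212.3]
orientation: [-2.851, -1.316, 0.004]
ft_force: [0.7, -0.4, 0.6]
width: 88.0
grasp_force: 0.0
t 9.4167 q [-0.49  0.24  1.98 -0.    0.92  0.22] pos [ 423.4 -210.9  212.3]
 shift first, tool axes [-30.5  21.5  12.3]  then rotvec [-0.002  0.002 -0.005]  shift after rot [-30.6  21.3  12.3]
```

View pics/side1c.png

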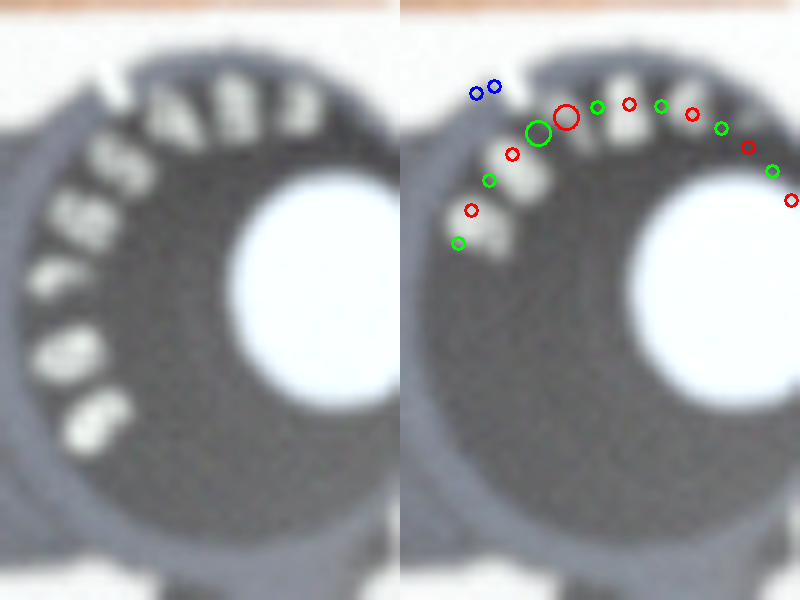

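View pics/w3.png

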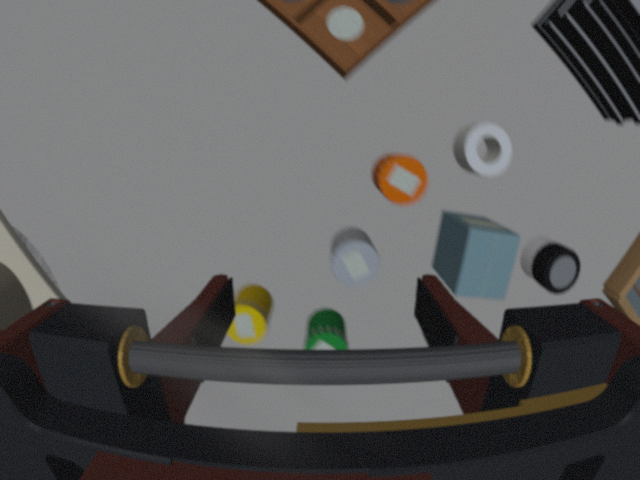

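The side crop compares before (left) and now (right). With the model anchored on the index mark (513,85), the observed digits 9 (483,228), 8 (522,170), 7 (575,125) and 6 (628,103) fit "7 clicked in" to about 2.5°. The half-step hypothesis misses. The wrist view shows tin A's lid at (357,264), orange at (403,180), yellow at (248,322), green at (327,340), the carton at (478,255) and slip2 at (346,22).

```bash
python3 - <<'E'
from go import *
o=np.load('w3.npy'); p,r=o[:3],o[3:]
for n,uv,z in [('tinA',(357,264),56),('slip2',(346,22.5),4),('orange',(403,179),56)]: print(n,won(uv,z,p,r).round(1))
for X in ([420.7,-247.9,56],[420.7,-240,56]): print(wproj(np.array(X),p,r), proj('side',np.array(X)))
w=cv2.cvtColor(cv2.imread('pics/w3.png'),cv2.COLOR_BGR2HSV); s=w[215:300,325:395]
# lid: brighter/bluish than the table
b=cv2.imread('pics/w3.png').astype(int)[215:300,325:395]; m=((b[...,0]-b[...,2])>12).astype(np.uint8)
n,l,st,c=cv2.connectedComponentsWithStats(m); i=1+st[1:,4].argmax(); print(st[i],c[i]+[325,215])
plan(np.array([420.7,-245,120.]),downR(.87))
E
```

```text
tinA [ 424.5 -251.7   56. ]
slip2 [561.4 -79.8   4. ]
orange [ 499.6 -220.    56. ]
[350.76272875 263.51093768] [364.55603094 222.26363288]
[344.86857862 256.80183641] [364.58231793 224.07920886]
[   7   26   47   45 1056] [354.66950758 262.3655303 ]
t 9.5167 q [-0.49  0.25  1.98 -0.    0.92  0.22] pos [ 423.3 -212.9  211.5]
 shift first, tool axes [-25.8  19.2  91.6]  then rotvec [-0.003  0.003 -0.009]  shift after rot [-26.2  18.7  91.5]
```

```bash
python3 -m pendant '{"grip":[0.4,0.4,0.4,0.4,0.4,0.4,0.4,0.4,0.4,0.4],"linear":[[-10,8,20],[-10,8,20],[-9,7,20],[0,0,20],[0,0,20],[0,0,20],[0,0,18],[0,0,14],[0,0,8],[0,0,0]],"angular":[[0,0,-0.005],[0,0,0],[0,0,0],[0,0,0],[0,0,0],[0,0,0],[0,0,0],[0,0,0],[0,0,0],[0,0,0]]}'
python3 - <<'E'
from go import *
plan(np.array([422,-249.5,52.]),downR(.87))
E
```

```text
t: 10.35
ee_pos: [422.1, -245.0, 52.0]
orientation: [-2.845, -1.324, 0.006]
ft_force: [0.7, 0.5, -0.8]
width: 61.7
grasp_force: 0.0
t 10.35 q [-0.55  0.55  2.02 -0.    0.57  0.15] pos [ 422.1 -245.    52. ]
 shift first, tool axes [-3.5  2.8  0. ]  then rotvec [-0.005  0.002  0.001]  shift after rot [-3.5  2.9  0. ]
```

```bash
python3 -m pendant '{"grip":[0.4,0.4,-1,-1,-1,-1,-1,-1],"linear":[[-3,2,0],[0,0,0],[0,0,0],[0,0,0],[0,0,0],[0,0,0],[0,0,0],[0,0,0]],"angular":[[0,0,0],[0,0,0],[0,0,0],[0,0,0],[0,0,0],[0,0,0],[0,0,0],[0,0,0]]}'
python3 - <<'E'
from go import *
o=ctrl.get_obs(); T=np.array([559.5,-78.2,0]); R=downR(.87)
plan(np.array([559.5,-78.2,160.]),R)
E
```

```text
t: 11.02
ee_pos: [423.4, -249.8, 54.3]
orientation: [2.848, 1.325, -0.002]
ft_force: [-1.3, 0.0, 6.0]
width: 41.3
grasp_force: 30.0
t 11.0167 q [-0.56  0.55  2.02 -0.    0.58  0.15] pos [ 423.4 -249.8   54.3]
 shift first, tool axes [ 218.8   -6.4 -106. ]  then rotvec [-0.     0.001  0.001]  shift after rot [ 218.9   -6.6 -105.7]
```

```bash
python3 -m pendant '{"grip":[-1,-1,-1,-1,-1,-1,-1,-1,-1,-1,-1,-1],"linear":[[0,0,-12],[0,0,-24],[0,0,-26],[0,0,-26],[14,0,-18],[26,-1,0],[32,-1,0],[36,-1,0],[36,-1,0],[34,-1,0],[26,-1,0],[15,-1,0]],"angular":[[0,0,0],[0,0,0],[0,0,0],[0,0,0],[0,0,0],[0,0,0],[0,0,0],[0,0,0],[0,0,0],[0,0,0],[0,0,0],[0,0,0]]}'
python3 - <<'E'
from go import *
im=ctrl.get_image('wrist'); o=ctrl.get_obs(); 
plan(np.array([560,-78.5,57.]),downR(.87),o); print(o['width'],o['ft_force'])
im=im[:,:,::-1]; cv2.imwrite('pics/w4.png',im); cv2.imwrite('pics/t4.png',ctrl.get_image('top')[:,:,::-1])
E
```

```text
t: 12.02
ee_pos: [560.6, -75.3, 159.4]
orientation: [-2.847, -1.328, 0.001]
ft_force: [0.3, -0.4, -0.9]
width: 41.5
grasp_force: 30.0
t 12.0667 q [-0.15  0.45  1.82  0.    0.88  0.54] pos [561.4 -74.5 159.4]
 shift first, tool axes [ -4.    1.5 102.4]  then rotvec [-0.    -0.     0.003]  shift after rot [ -4.    1.5 102.4]
41.14148236221107 [ 1.5557041   1.30891748 -0.74661455]
```

View pics/w4.png

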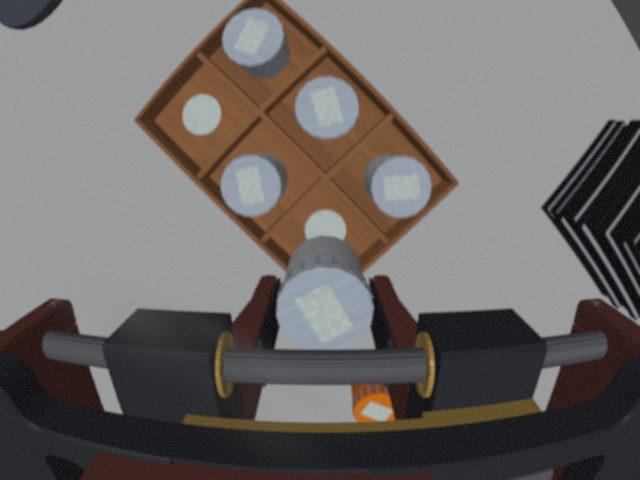

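The tin hangs upright between the pads, lid at (325,307). Slip2 is at (326,229) and slip1 at (202,114), with the stored tins standing in their cells. I'll check the cell centres from this view and lower.

```bash
python3 - <<'E'
from go import *
o=ctrl.get_obs(); p,r=o['ee_pos'],o['orientation']
for n,uv,z in [('slip2',(326,229),4),('slip1',(202,114),4),('mid',(250,186),60)]: print(n,won(uv,z,p,r).round(1))
print(won((325,307),112,p,r))
E
python3 -m pendant '{"grip":[-1,-1,-1,-1,-1,-1,-1,-1],"linear":[[-2,1,10],[-2,1,20],[0,0,22],[0,0,20],[0,0,12],[0,0,8],[0,0,4],[0,0,0]],"angular":[[0,0,0],[0,0,0],[0,0,0],[0,0,0],[0,0,0],[0,0,0],[0,0,0],[0,0,0]]}'; python3 -c "
from go import *
plan(np.array([560,-78.5,57.]),downR(.87)); print(ctrl.get_obs()['ft_force'])"
```

```text
slip2 [561.2 -76.2   4. ]
slip1 [546.1  63.8   4. ]
mid [549.8 -10.9  60. ]
[547.81224667 -90.6480102  112.        ]
t: 12.78
ee_pos: [557.3, -82.5, 62.8]
orientation: [-2.848, -1.324, 0.004]
ft_force: [-0.7, 0.3, -1.0]
width: 41.7
grasp_force: 30.0
t 12.7833 q [-0.17  0.6   1.86 -0.    0.69  0.53] pos [557.3 -82.5  62.8]
 shift first, tool axes [ 4.8 -0.5  5.8]  then rotvec [-0.002  0.002  0.   ]  shift after rot [ 4.8 -0.5  5.8]
[-0.71185771  0.27281551 -0.98315058]
```

```bash
python3 -m pendant '{"grip":[-1,-1,-1,-1,-1],"linear":[[3,0,1],[2,0,1],[0,0,1],[0,0,1],[0,0,0]],"angular":[[0,0,0],[0,0,0],[0,0,0],[0,0,0],[0,0,0]]}'; python3 -c "
from go import *
plan(np.array([560.3,-77.5,57.]),downR(.87)); print(ctrl.get_obs()['ft_force'])"
```

```text
t: 13.2
ee_pos: [561.3, -78.0, 59.7]
orientation: [2.848, 1.326, -0.002]
ft_force: [-0.7, 0.3, -1.1]
width: 41.3
grasp_force: 30.0
t 13.2 q [-0.16  0.61  1.85 -0.    0.69  0.54] pos [561.3 -78.   59.7]
 shift first, tool axes [-0.2 -1.1  2.7]  then rotvec [-0.     0.001  0.001]  shift after rot [-0.2 -1.1  2.7]
[-0.65621738  0.34270043 -1.11056998]
```

```bash
python3 -m pendant '{"grip":[-1,-1,-1,-1],"linear":[[0,0,1],[0,0,1],[0,0,0],[0,0,0]],"angular":[[0,0,0],[0,0,0],[0,0,0],[0,0,0]]}'; python3 -m pendant '{"grip":[-1,-1,-1],"linear":[[0,0,1],[0,0,0],[0,0,0]],"angular":[[0,0,0],[0,0,0],[0,0,0]]}'
```

```text
t: 13.53
ee_pos: [561.3, -78.1, 58.3]
orientation: [-2.848, -1.325, 0.002]
ft_force: [-2.6, 0.6, 6.4]
width: 41.6
grasp_force: 30.0
t: 13.78
ee_pos: [561.4, -78.1, 58.2]
orientation: [2.848, 1.325, -0.002]
ft_force: [-4.9, 0.9, 18.0]
width: 41.6
grasp_force: 30.0
```

```bash
python3 -m pendant '{"grip":[0.3,0.3,0.3,0.3,0.3,0.3,0.3,0.3],"linear":[[0,0,-1],[0,0,0],[0,0,0],[0,0,-5],[0,0,-25],[0,0,-35],[0,0,-35],[0,0,-35]],"angular":[[0,0,0],[0,0,0],[0,0,0],[0,0,0],[0,0,0],[0,0,0],[0,0,0],[0,0,0]]}' && python3 -m pendant '{"grip":[0.4,0.4,0.4,0.4,0.4,0.4,0.4,0.4,0.4,0.4,0.4],"linear":[[-32,10,0],[-32,10,0],[-32,10,0],[-32,10,0],[-32,10,0],[-32,11,0],[-32,11,0],[-32,11,0],[-32,11,0],[-28,10,0],[0,0,0]],"angular":[[0,0,0],[0,0,0],[0,0,0],[0,0,0],[0,0,0],[0,0,0],[0,0,0],[0,0,0],[0,0,0],[0,0,0],[0,0,0]]}'
python3 - <<'E'
from go import *
im=ctrl.get_image('wrist')[:,:,::-1]; o=ctrl.get_obs(); p,r=o['ee_pos'],o['orientation']; np.save('w5.npy',np.r_[p,r])
cv2.imwrite('pics/w5.png',im); t=ctrl.get_image('top')[:,:,::-1]; cv2.imwrite('pics/t5.png',t)
e=wproj(np.array([437,-387.4,56.]),p,r); print('expected px',e)
x,y=int(e[0])-45,int(e[1])-40; b=im[y:y+80,x:x+90].astype(int); m=((b[...,0]-b[...,2])>12).astype(np.uint8)
n,l,st,c=cv2.connectedComponentsWithStats(m)
for i in range(1,n):
    if st[i,4]>100: print(st[i],c[i]+[x,y],won(c[i]+[x,y],56,p,r))
plan(np.array([437,-387.4,52.]),downR(.87),o)
k=5; a=cv2.resize(im[200:320,260:420],None,fx=k,fy=k); q=cv2.resize(t[185:275,260:380],None,fx=3,fy=3)
C=np.zeros((600,800,3),np.uint8); C[:]=a; C[:270,:360]=q; cv2.imwrite('pics/c5.png',C)
E
```

```text
t: 14.45
ee_pos: [560.9, -78.1, 193.7]
orientation: [-2.848, -1.325, 0.004]
ft_force: [1.2, 0.4, -0.3]
width: 56.9
grasp_force: 0.0
t: 15.37
ee_pos: [435.8, -391.2, 193.1]
orientation: [2.849, 1.319, -0.003]
ft_force: [0.7, -1.4, -0.3]
width: 61.2
grasp_force: 0.0
expected px [323.97950208 233.10193615]
[  19    9   53   51 1440] [322.98194444 226.66458333] [ 439.73754486 -382.99103993   56.        ]
t 15.4167 q [-0.75  0.42  1.76 -0.    0.96 -0.04] pos [ 436.4 -389.   192.8]
 shift first, tool axes [  1.8  -0.5 140.8]  then rotvec [-0.     0.002 -0.003]  shift after rot [  1.6  -0.5 140.8]
```

View pics/c5.png

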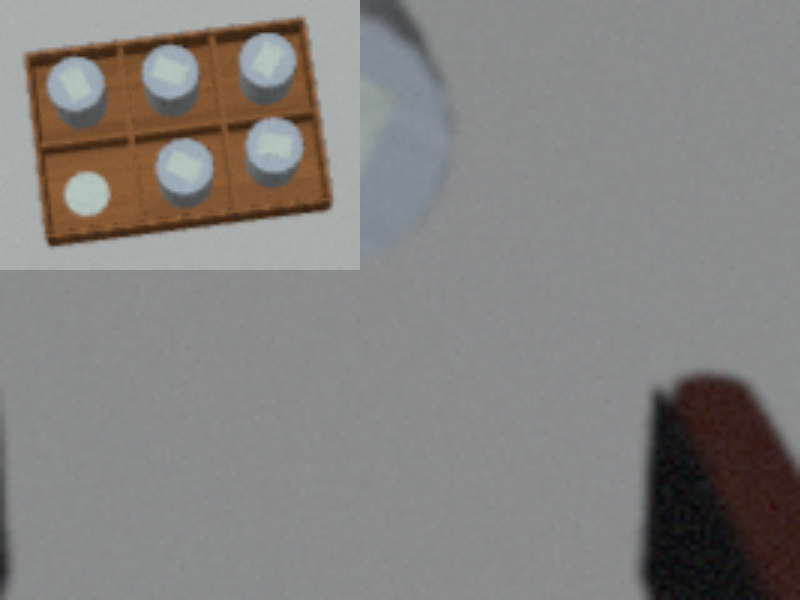

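The inset shows tin A upright in slip2's cell at (273,145) and slip1's cell still empty at (87,193). The wrist view has tin B's lid at (323,228) px, giving (438.5,−385.5). Descending to grip.

```bash
python3 -m pendant '{"grip":[0.4,0.4,0.4,0.4,0.4,0.4,0.4,0.4,0.4],"linear":[[2,0,20],[2,-1,25],[0,0,25],[0,0,25],[0,0,22],[0,0,14],[0,0,8],[0,0,2],[0,0,0]],"angular":[[0,0,0],[0,0,0],[0,0,0],[0,0,0],[0,0,0],[0,0,0],[0,0,0],[0,0,0],[0,0,0]]}' && python3 -c "
from go import *
plan(np.array([438.5,-385.5,52.]),downR(.87))"
```

```text
t: 16.22
ee_pos: [439.3, -382.3, 51.7]
orientation: [-2.847, -1.326, 0.003]
ft_force: [0.3, 0.0, 0.5]
width: 61.1
grasp_force: 0.0
t 16.2167 q [-0.74  0.63  1.82 -0.    0.69 -0.04] pos [ 439.3 -382.3   51.7]
 shift first, tool axes [-2.9  1.4 -0.3]  then rotvec [-0.002  0.001  0.002]  shift after rot [-2.9  1.4 -0.3]
```

```bash
python3 -m pendant '{"grip":[-1,-1,-1,-1,-1,-1],"linear":[[0,0,0],[0,0,0],[0,0,0],[0,0,0],[0,0,0],[0,0,0]],"angular":[[0,0,0],[0,0,0],[0,0,0],[0,0,0],[0,0,0],[0,0,0]]}' && python3 -c "
from go import *
plan(np.array([545.3,63.3,160.]),downR(.87))"
```

```text
t: 16.72
ee_pos: [439.6, -383.8, 52.8]
orientation: [2.847, 1.324, -0.001]
ft_force: [0.7, 1.6, 6.8]
width: 41.7
grasp_force: 30.0
t 16.7167 q [-0.74  0.63  1.82 -0.    0.69 -0.04] pos [ 439.6 -383.8   52.8]
 shift first, tool axes [ 409.9 -207.1 -108. ]  then rotvec [0.001 0.001 0.001]  shift after rot [ 409.9 -207.5 -107.2]
```

```bash
python3 -m pendant '{"grip":[-1,-1,-1,-1,-1,-1,-1,-1,-1,-1,-1,-1],"linear":[[0,0,-12],[0,0,-24],[0,0,-30],[0,0,-26],[10,-5,-16],[24,-12,0],[33,-17,0],[33,-17,0],[33,-17,0],[33,-17,0],[33,-17,0],[33,-17,0]],"angular":[[0,0,0],[0,0,0],[0,0,0],[0,0,0],[0,0,0],[0,0,0],[0,0,0],[0,0,0],[0,0,0],[0,0,0],[0,0,0],[0,0,0]]}' && python3 -m pendant '{"grip":[-1,-1,-1,-1,-1,-1,-1,-1],"linear":[[33,-17,0],[33,-17,0],[33,-17,0],[33,-17,0],[26,-12,0],[14,-6,0],[6,-3,0],[0,0,0]],"angular":[[0,0,0],[0,0,0],[0,0,0],[0,0,0],[0,0,0],[0,0,0],[0,0,0],[0,0,0]]}' && python3 -c "
from go import *
plan(np.array([545.3,63.3,58.]),downR(.87)); print(ctrl.get_obs()['ft_force'])"
```

```text
t: 17.72
ee_pos: [497.2, -127.3, 160.2]
orientation: [-2.848, -1.325, 0.003]
ft_force: [-0.3, 0.4, -1.9]
width: 41.5
grasp_force: 30.0
t: 18.38
ee_pos: [544.1, 65.5, 159.7]
orientation: [-2.847, -1.328, 0.002]
ft_force: [-0.2, 0.4, -1.8]
width: 41.4
grasp_force: 30.0
t 18.3833 q [ 0.1   0.42  1.86 -0.    0.86  0.8 ] pos [544.1  65.5 159.7]
 shift first, tool axes [ -0.8   2.5 101.7]  then rotvec [-0.001  0.001  0.003]  shift after rot [ -0.9   2.4 101.7]
[-0.19315866  0.44095169 -1.77997241]
```

```bash
python3 -m pendant '{"grip":[-1,-1,-1,-1,-1,-1,-1,-1,-1],"linear":[[0,1,10],[0,1,20],[0,0,22],[0,0,20],[0,0,12],[0,0,8],[0,0,3],[0,0,0],[0,0,0]],"angular":[[0,0,0],[0,0,0],[0,0,0],[0,0,0],[0,0,0],[0,0,0],[0,0,0],[0,0,0],[0,0,0]]}' && python3 -c "
from go import *
plan(np.array([545.3,63.3,58.]),downR(.87)); print(ctrl.get_obs()['ft_force'])"
```

```text
t: 19.13
ee_pos: [545.9, 62.9, 64.9]
orientation: [2.849, 1.325, -0.001]
ft_force: [-0.1, 0.7, -2.3]
width: 41.5
grasp_force: 30.0
t 19.1333 q [ 0.09  0.58  1.89 -0.    0.67  0.79] pos [545.9  62.9  64.9]
 shift first, tool axes [-0.1 -0.8  6.9]  then rotvec [-0.     0.001  0.001]  shift after rot [-0.1 -0.8  6.9]
[-0.14651325  0.71445904 -2.34116783]
```

```bash
python3 -m pendant '{"grip":[-1,-1,-1,-1,-1,-1,-1],"linear":[[0,0,2],[0,0,2],[0,0,1],[0,0,1],[0,0,1],[0,0,0],[0,0,0]],"angular":[[0,0,0],[0,0,0],[0,0,0],[0,0,0],[0,0,0],[0,0,0],[0,0,0]]}'
```

```text
t: 19.72
ee_pos: [545.4, 63.2, 57.4]
orientation: [-2.848, -1.325, 0.003]
ft_force: [0.1, -0.0, -1.1]
width: 41.3
grasp_force: 30.0
```

```bash
python3 -m pendant '{"grip":[-1,-1,-1],"linear":[[0,0,0.5],[0,0,0.5],[0,0,0]],"angular":[[0,0,0],[0,0,0],[0,0,0]]}'
```

```text
t: 19.97
ee_pos: [545.6, 63.1, 56.8]
orientation: [-2.848, -1.325, 0.002]
ft_force: [-1.8, -0.7, 3.3]
width: 41.6
grasp_force: 30.0
```

```bash
python3 -m pendant '{"grip":[0.3,0.3,0.3,0.3,0.3,0.3,0.3,0.3,0.3,0.3,0.3,0.3],"linear":[[0,0,0],[0,0,0],[0,0,0],[0,0,-5],[0,0,-25],[0,0,-35],[0,0,-35],[0,0,-35],[-25,-18,0],[-25,-18,0],[-25,-18,0],[0,0,0]],"angular":[[0,0,0],[0,0,0],[0,0,0],[0,0,0],[0,0,0],[0,0,0],[0,0,0],[0,0,0],[0,0,0],[0,0,0],[0,0,0],[0,0,0]]}'
python3 - <<'E'
from go import *
t=ctrl.get_image('top')[:,:,::-1]; s=ctrl.get_image('side')[:,:,::-1]
C=np.zeros((600,800,3),np.uint8); C[:380]=cv2.resize(t[170:360,110:510],None,fx=2,fy=2)
C[380:600,:400]=cv2.resize(s[255:365,240:440],None,fx=2,fy=2); C[380:600,400:]=cv2.resize(s[340:395,260:360],None,fx=4,fy=4)
cv2.imwrite('pics/fin.png',C)
E
```

```text
t: 20.97
ee_pos: [450.0, 39.7, 191.1]
orientation: [-2.847, -1.324, 0.01]
ft_force: [-1.0, -0.9, -0.9]
width: 57.0
grasp_force: 0.0
```

View pics/fin.png

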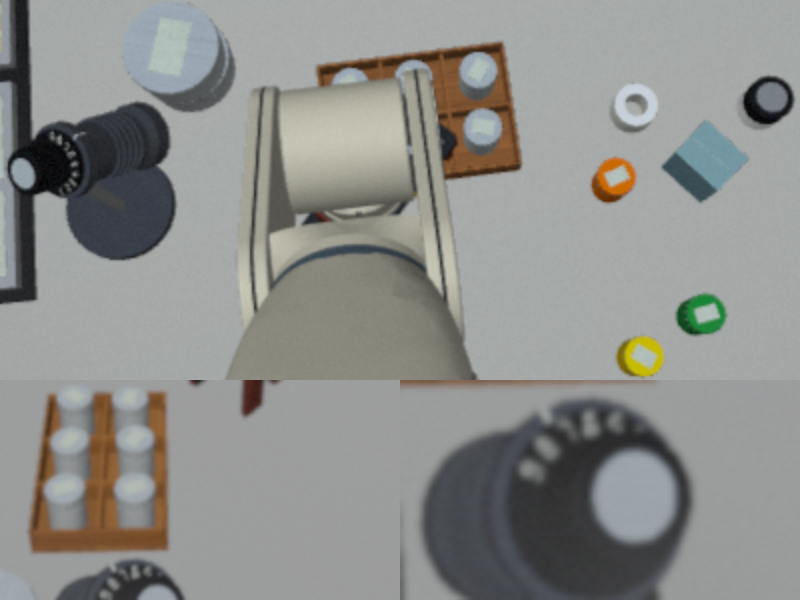

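The side view shows six tins upright in the six cells, the last-placed one at (134,500). The bystanders are unmoved, and the sleeve looks the same, with 7 beside the index at (548,412). The gripper is clear of everything, so I'm handing in.

```bash
python3 -c "
from workcell import ctrl
print(ctrl.close_job())"
```

```text
the job is handed in; nothing more can be done
None
```

I turned the lamp sleeve from 4 to 7, then set both loose film tins upright in the two empty tray cells and handed the job in at about 21 s; the last pictures show six upright tins and everything else in place, but no verdict came back.

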